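Hold down the recessed reset of the dust extractor

TASK

The dust extractor has tripped. Slide the dust shutter on its starter box fully open, take the long thin punch (the tool with the tall, slim handle) from the tool rack, put its pin through the uncovered hole and press the recessed reset button right down with it. Finish while still gripping the punch and holding the button down, with the shutter open, and leave the other tools, the glue bottle and the wood offcut where they are.

Things in the scene. Friction and masses are not known exactly. Their poses are not given: they have to be found in the camera images.
- aperture (a point): Centre, on the lid's upper face, of a round hole 18 mm across in the 5 mm thick lid of the grey starter box (160 x 220 mm, 80 mm high, fixed to the bench, left or right of the rack, turned up to 0.4 rad). z points up; y is the way the shutter opens. The hole is on the lid's long middle line, 40 mm from its middle towards -y. At the start the shutter hides it.
- shutter (a joint): Opening of the dust shutter, a flat steel plate 46 x 46 mm, 4 mm thick, lying on the lid: 0 shut (centred over the hole), 0.055 m fully open (end stop), growing along +y of the aperture. Starts between 0 and 0.012. It slides with about 1.5 N and stays where it is left.
- shutter_tab (a point): Centre of the black upright tab in the middle of the shutter, by which it is moved: 12 mm thick along the sliding direction (y), 30 mm wide across it (x), standing 25 mm above the plate; the point is half-way up, 17 mm above the lid. Same axes as the aperture.
- reset (a joint): Travel of the white reset button (28 mm across) that lies in the box straight under the hole: 0 released, 0.006 m right down. It springs back when let go; fully down takes 5 N.
- reset_top (a point): Centre of the button's upper face; 30 mm below the lid's upper face when released.
- punch_grip (a point): Centre of the handle of the long thin punch: straight wooden handle 26 mm in diameter, 70 mm long; under it a steel guard disc 38 mm across, 5 mm thick; under that a steel pin 8 mm in diameter, 70 mm long. Stands upright in any hole of the rack. The point is 40 mm above the guard's underside, 110 mm above the pin's end; z runs up the handle. About 0.12 kg.
- punch_tip (a point): The lower end of the punch's pin.
- drift_grip (a point): Another tool of the rack, to be left: thick drift with a 36 mm wide, 60 mm long handle and a 22 mm thick shaft that does not fit the hole. The point is the centre of its handle.
- stub_grip (a point): Another tool of the rack, to be left: stubby awl with a 30 mm wide, 40 mm long handle and a shaft of only 22 mm, too short to reach the button. The point is the centre of its handle.
- glue: Yellow glue bottle, 52 mm diameter, 140 mm high, standing at the far side of the bench; origin at the centre of its underside.
- offcut: Wood offcut, 40 x 120 mm, 30 mm high, lying near the robot at the side; origin at the centre of its underside.
- rack: Fixed open wooden tool rack, 80 x 250 mm, turned up to 0.35 rad: a 12 mm plate, its top 100 mm above the bench, on two end panels. Three holes, 26 mm wide, in a row along its y axis at -80, 0 and 80 mm; tools hang in them, pin down, guard disc on the plate. Origin at the centre of its underside.
Not all that is in view belongs to the job. What is shaped like the part that bears punch_grip but blue is not meant.

How it is judged (in metres and radians):
On the way, in this order (a step that is already met when the one before it is completed fails the run):
1. the shutter is slid open (value of joint shutter above 0.045 m), for 0.2 s.
2. the punch's pin reaches through the hole (z of punch_tip in the frame of aperture below -0.008 m and horizontal distance between punch_tip and aperture below 0.012 m), for 0.1 s.
At the end, for the whole second after the job is handed in: The punch, still gripped and at rest, has its pin in the hole and holds the reset button down (over 4.5 of 6 mm, with over 2 N); the shutter is open by over 45 mm; the other two tools, the glue bottle and the offcut are within 30 mm of where they were (value of joint reset above 0.0045 m and contact force between punch and reset above 2 N and contact force between the fingers and punch above 1 N and z of punch_tip in the frame of aperture below -0.03 m and horizontal distance between punch_tip and aperture below 0.014 m and value of joint shutter above 0.045 m and linear speed of punch below 0.02 m/s and distance of each of drift_grip, stub_grip, glue, offcut from where it was at the start of the episode below 0.03 m); the arm keeps its last pose, push and grip.
It fails at once if another tool of the rack is pulled out or knocked over (distance of any of drift_grip, stub_grip from where it was at the start of the episode above 0.03 m).
It fails at once if the glue bottle or the offcut is knocked away (distance of any of glue, offcut from where it was at the start of the episode above 0.03 m).
It also fails if it takes over 58 s, if anything falls off the work surface, if the arm or the gripper's body presses on something with over 40 N, if the wrist force passes 120 N, or if a joint passes its speed limit or range.

ROBOT

A 6-joint arm with a two-finger parallel gripper is mounted at the origin on the work surface. World frame = base frame: x ahead of the robot, y to its left, z up, the work surface at z = 0. Lengths are in mm, angles in rad, forces in N, time in s.
With the tool pointing down it reaches from about 275 to 1000 mm from the base axis. Payload 8.4 kg.
Tool frame: the origin (TCP) lies between the finger pads; the fingertips stand r.nose_length ahead of it and the grasp point (between the pads) lies 8 mm behind it (r.nose_length is the distance from the TCP to the fingertips, in mm); y points along the fingers, x is the direction in which the jaws open and shut, and the axes are right-handed (so a half turn about y gives the same grasp; the last joint's range is limited). The gripper opens to 85 mm and grips with 20 to 120 N. Pads are 22 mm wide; open, the fingers measure 114 mm over their backs; the gripper's body (76 mm by 85 mm) begins 54 mm behind the grasp point. The pads swing forward as they close: fully open they stand 13 mm farther back than shut.
Start: joints at [-1.187, 0.353, 1.633, -0, 1.155, -0.002], TCP at [235.187, -579.064, 242.281] pointing down, gripper open.
Joint ranges: [-2.63, 2.63], [-0.92, 2.1], [0.06, 2.66], [-1.3, 4.44], [0, 2.69], [-3.02, 3.02]. Speed limits (rad/s): [2.22, 2.22, 2.79, 3.14, 3.14, 3.14].

INTERFACE

Orientations are given as [roll, pitch, yaw] about the fixed x, y, z axes, in that order (R = Rz(yaw) Ry(pitch) Rx(roll)).
In Python, from rig import r, cams, order gives the robot as it stands. The module is installed in compiled form; this text tells all that it offers.
- The arm moves only by the shell command python3 -m crank 'ROWS' [FORCE]. ROWS is JSON, a list of rows, each a list of 7 numbers: the turn, a rotation vector about the tool's x, y, z in degrees, then the shift along the tool's x, y, z in cm, then the opening, from -1 (shut) to 1 (fully open). A call has exactly 10 rows; each row shifts and turns the pose as measured when the row begins, along the tool's axes as they then stand; what a row does not reach is not made up. A row lasts 1/12 s, in which the tool goes at most 41.7 mm and 7.16 degrees, less where a joint would pass 70% of its speed; a pose out of reach is approached as far as the arm can. A call with a gripper value outside its range is refused whole. The fingers move at their own pace and stop on an object; FORCE is the grip in N (left out, the last holds). Time passes only in rows, so rows that do not move let the fingers close, or fill a call up. It gives the time, the measured TCP pose, the force and the opening at its end, in the units of the state.
- r.sense(): the state, without advancing time (a new reading comes with each control period).
- cams.grab_frame(name): name is "scene" or "top" or "wrist"; returns the picture (400x640x3 uint8, blue, green, red); there is no depth.
- cams.camera_info(name): a dict with "intrinsics" (3x3 intrinsics, pixels), "view" (4x4, takes a point from world to camera coordinates); the wrist camera has in their place "hand_eye" (4x4, takes a point from camera to tool coordinates, whose origin is the TCP and whose axes are the tool frame's). Camera axes: x right, y up, looking along -z (the intrinsics and any distortion apply to the point x, -y, -z); pixel columns grow to the right and rows downward; lengths in mm; the calibration is good to about 2 mm. A picture is of the moment at which its call begins: read the wrist's pose just before it. camera_info takes no time and is no camera call.
- order.sign_off(): hands the job in, once; it reports no verdict.
The state is a dict: "clock": time; "qpos": joint angles; "qvel": joint speeds; "joint_efforts": joint torques, N m; "eef_pos": TCP position; "tcp_rot": TCP orientation; "contact_force": force on the tool from outside, world axes, zero at the start; "wrist_torque": the same for the moment, N m; "opening": opening from 0.0 (shut) to 1.0 (fully open).
Only numpy, scipy, OpenCV 4.12 (cv2) and the standard library are available. Lean on these libraries where they do the work, as an engineer would, in place of code of your own. Each camera call takes 0.05 s, during which the arm holds its last target.

## Working session

There is one attempt and no reset: what is moved stays moved. The work goes in short steps, Python scripts to look and compute and a shell command to move; the robot and the scene stay as the last step left them, time stands still between calls to the robot, and variables do not carry over. Pictures are saved under pics/ and viewed, and the job is handed in when it is done.

```bash
mkdir -p pics; python3 - <<'E'
from rig import r,cams,order
import cv2,numpy as np
np.set_printoptions(suppress=True,precision=3)
s=r.sense();print(s, r.nose_length)
for n in ["scene","top","wrist"]:
    im=cams.grab_frame(n);cv2.imwrite(f"pics/{n}0.png",im)
    print(n,cams.camera_info(n))
E
```

```text
{'clock': 0.0, 'qpos': array([-1.187,  0.354,  1.634,  0.   ,  1.155, -0.002]), 'qvel': array([ 0.002, -0.001,  0.002, -0.001,  0.002, -0.001]), 'joint_efforts': array([ -0.   , -60.526, -34.207,   0.   ,   0.009,   0.   ]), 'eef_pos': array([ 235.008, -578.637,  241.557]), 'tcp_rot': array([-1.571,  0.001, -1.185]), 'contact_force': array([-0.178,  0.353,  0.644]), 'wrist_torque': array([-0.018, -0.016,  0.007]), 'opening': 0.9994202455061955} 11.0
scene {'intrinsics': array([[473.582,   0.   , 313.021],
       [  0.   , 473.582, 198.834],
       [  0.   ,   0.   ,   1.   ]]), 'view': array([[    0.617,     0.787,     0.012,  -315.791],
       [   -0.566,     0.433,     0.701,   242.598],
       [    0.546,    -0.44 ,     0.713, -1514.299],
       [    0.   ,     0.   ,     0.   ,     1.   ]])}
top {'intrinsics': array([[473.658,   0.   , 323.297],
       [  0.   , 473.658, 195.967],
       [  0.   ,   0.   ,   1.   ]]), 'view': array([[   -0.009,    -1.   ,    -0.016,   -11.841],
       [    0.999,    -0.01 ,     0.053,  -531.042],
       [   -0.053,    -0.015,     0.998, -1429.778],
       [    0.   ,     0.   ,     0.   ,     1.   ]])}
wrist {'intrinsics': array([[282.704,   0.   , 320.305],
       [  0.   , 282.704, 200.565],
       [  0.   ,   0.   ,   1.   ]]), 'hand_eye': array([[   1.   ,    0.   ,    0.   ,    0.269],
       [   0.   ,    0.265,   -0.964, -132.198],
       [  -0.   ,    0.964,    0.265,   67.513],
       [   0.   ,    0.   ,    0.   ,    1.   ]])}
```

View pics/scene0.png

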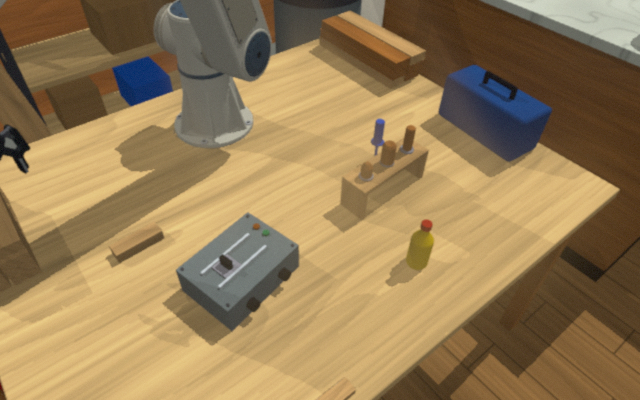

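View pics/top0.png

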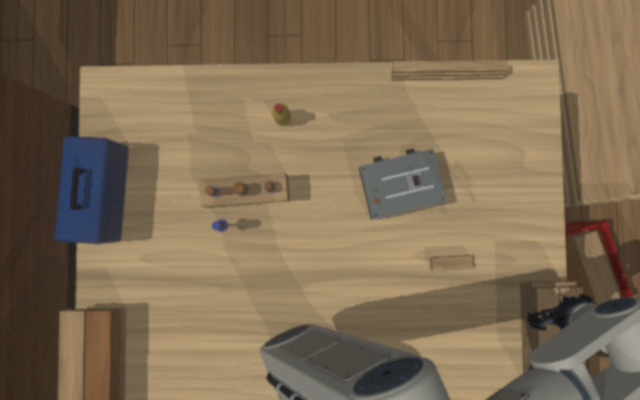

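View pics/wrist0.png

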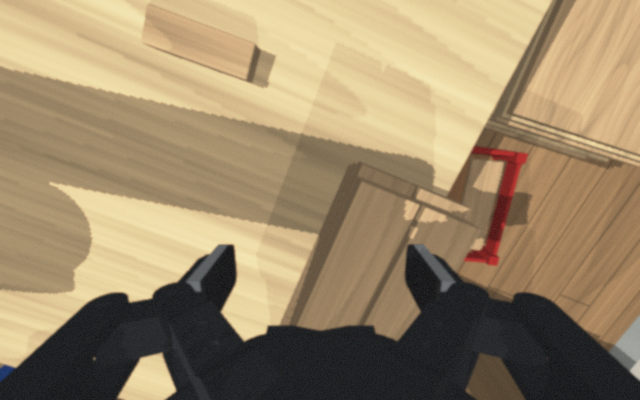

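```bash
python3 - <<'E'
import cv2,numpy as np
s=cv2.imread("pics/scene0.png");t=cv2.imread("pics/top0.png")
R=lambda im,x0,y0,x1,y1,k:cv2.resize(im[y0:y1,x0:x1],None,fx=k,fy=k,interpolation=cv2.INTER_CUBIC)
cv2.imwrite("pics/c1.png",R(s,335,105,445,225,5))
cv2.imwrite("pics/c2.png",R(t,190,165,310,245,6))
cv2.imwrite("pics/c3.png",R(t,350,140,455,225,7))
cv2.imwrite("pics/c4.png",R(s,170,205,310,330,5))
E
```

```text
(no output)
```

View pics/c1.png

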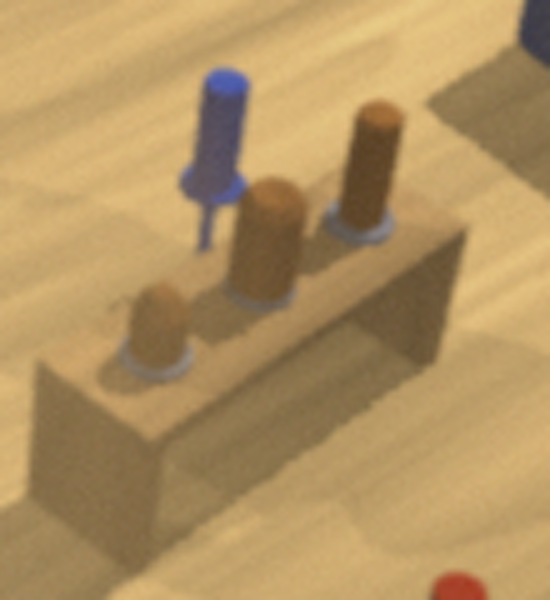

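View pics/c2.png

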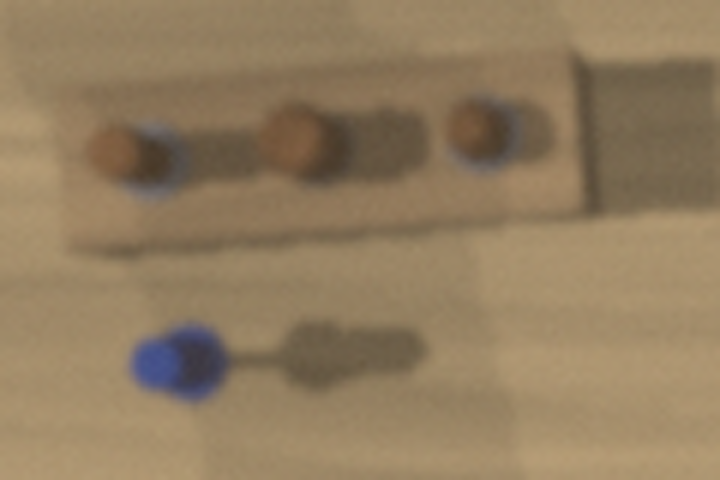

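View pics/c3.png

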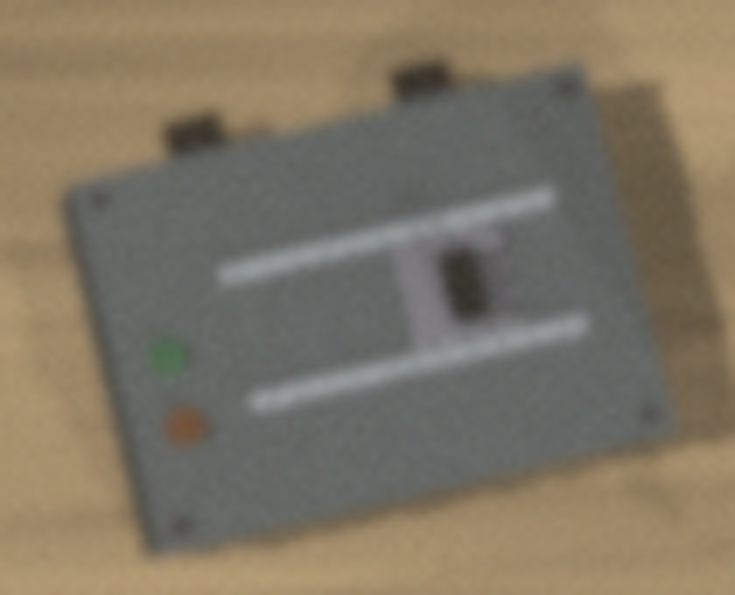

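View pics/c4.png

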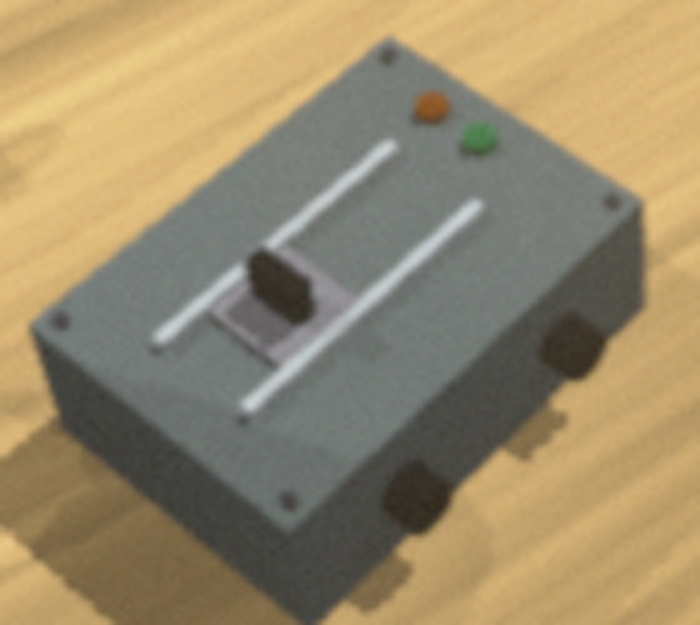

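```bash
cat > h.py <<'E'
import numpy as np,cv2
from scipy.spatial.transform import Rotation as Ro
from rig import r,cams,order
np.set_printoptions(suppress=True,precision=2)
def ray(n,px,state=None):
    i=cams.camera_info(n);K=i["intrinsics"]
    d=np.array([(px[0]-K[0,2])/K[0,0],-(px[1]-K[1,2])/K[1,1],-1.])
    if n=="wrist":
        s=state or r.sense();M=np.eye(4);M[:3,:3]=Ro.from_euler('xyz',s["tcp_rot"]).as_matrix();M[:3,3]=s["eef_pos"]
        M=M@i["hand_eye"]
    else: M=np.linalg.inv(i["view"])
    d=M[:3,:3]@d
    return M[:3,3],d/np.linalg.norm(d)
def onz(n,px,z,state=None):
    o,d=ray(n,px,state);return o+d*(z-o[2])/d[2]
def tri(rays):
    A=sum(np.eye(3)-np.outer(d,d) for o,d in rays);b=sum((np.eye(3)-np.outer(d,d))@o for o,d in rays)
    p=np.linalg.solve(A,b);return p,[np.linalg.norm(np.cross(p-o,d)) for o,d in rays]
def proj(n,p):
    i=cams.camera_info(n);K=i["intrinsics"]
    if n=="wrist":
        s=r.sense();M=np.eye(4);M[:3,:3]=Ro.from_euler('xyz',s["tcp_rot"]).as_matrix();M[:3,3]=s["eef_pos"]
        V=np.linalg.inv(M@i["hand_eye"])
    else: V=i["view"]
    c=V[:3,:3]@p+V[:3,3];return np.array([K[0,0]*c[0]/-c[2]+K[0,2],K[1,1]*-c[1]/-c[2]+K[1,2]])
E
python3 - <<'E'
from h import *
T=lambda p:(p[0]/7+350,p[1]/7+140)
S=lambda p:(p[0]/5+170,p[1]/5+205)
prs=dict(TL=((72,190),(642,203)),TR=((580,70),(288,530)),BR=((672,432),(33,327)),BL=((150,550),(390,38)),
 green=((170,355),(480,138)),orange=((187,427),(433,105)),tabtop=((463,283),(282,272)))
for k,(a,b) in prs.items():
    p,e=tri([ray("top",T(a)),ray("scene",S(b))]);print(k,p,e,onz("top",T(a),80),onz("scene",S(b),80))
T2=lambda p:(p[0]/6+190,p[1]/6+165)
S2=lambda p:(p[0]/5+335,p[1]/5+105)
for k,(a,b) in dict(punch=((112,153),(381,115)),drift=((295,140),(275,193)),stub=((475,130),(162,300)),blue=((155,363),(225,83)),
  pguard=((152,158),(360,222)),sguard=((485,133),(157,355)),bguard=((195,362),(213,183))).items():
    p,e=tri([ray("top",T2(a)),ray("scene",S2(b))]);print(k,p,e)
E
```

```text
TL [ 612.34 -124.87   74.48] [np.float64(2.1197115890501723), np.float64(2.1197115890501017)] [ 610.48 -126.25   80.  ] [ 617.13 -125.75   80.  ]
TR [ 660.08 -337.95   74.03] [np.float64(1.5829493739023532), np.float64(1.5829493739025715)] [ 658.42 -338.04   80.  ] [ 664.53 -337.95   80.  ]
BR [ 508.03 -372.99   75.  ] [np.float64(1.115230441174172), np.float64(1.1152304411741314)] [ 507.34 -372.79   80.  ] [ 512.58 -372.95   80.  ]
BL [ 459.91 -157.93   75.72] [np.float64(1.1706937934173773), np.float64(1.1706937934173909)] [ 460.5  -156.56   80.  ] [ 462.81 -160.75   80.  ]
green [ 542.   -164.36   82.56] [np.float64(1.6551265311518106), np.float64(1.655126531151742)] [ 541.26 -165.99   80.  ] [ 541.05 -161.9    80.  ]
orange [ 512.18 -170.71   82.94] [np.float64(1.8895601481046833), np.float64(1.889560148104562)] [ 511.29 -172.6    80.  ] [ 511.   -167.92   80.  ]
tabtop [ 568.75 -282.09  104.11] [np.float64(1.5410363613131908), np.float64(1.5410363613132014)] [ 570.01 -287.8    80.  ] [ 552.06 -273.62   80.  ]
punch [541.66 294.97 170.28] [np.float64(1.642721894278265), np.float64(1.6427218942782873)]
drift [547.56 213.3  162.34] [np.float64(2.0117405885679904), np.float64(2.0117405885679727)]
stub [553.14 134.09 136.98] [np.float64(1.9843807918014822), np.float64(1.9843807918015595)]
blue [445.31 281.65 140.38] [np.float64(0.7966952963838084), np.float64(0.7966952963838496)]
pguard [543.45 293.35 100.89] [np.float64(1.2462743923911745), np.float64(1.2462743923912707)]
sguard [554.37 134.04 100.86] [np.float64(2.0467555998708615), np.float64(2.0467555998709197)]
bguard [446.15 279.89  72.15] [np.float64(2.366917560467887), np.float64(2.366917560467869)]
```

The rack holds three brown tools, seen at these top/scene pixels:
- A stubby one at (270,187) / (367,170).
- A thick one at (240,188) / (389,152).
- A tall slim one at (211,190) / (409,136).

A blue look-alike stands at (219,225) / (379,128). The tall, slim brown tool at the +y end of the rack is the punch, as crop c1 confirms. The shutter tab is at about (569,-282), and the box opens towards the lamps (+y).

First I turn the wrist.

```bash
python3 -m crank '[[0,-7,0,0,0,0,0],[0,-7,0,0,0,0,-1],[0,-7,0,0,0,0,-1],[0,-7,0,0,0,0,-1],[0,-7,0,0,0,0,-1],[0,-7,0,0,0,0,-1],[0,-7,0,0,0,0,-1],[0,-7,0,0,0,0,-1],[0,-7,0,0,0,0,-1],[0,-7,0,0,0,0,-1]]' 60
cat >> h.py <<'E'
def togo(p,yaw=None):
    """shift in tool axes (cm) to reach world TCP p; yaw turn in deg about tool y"""
    s=r.sense();M=Ro.from_euler('xyz',s["tcp_rot"])
    d=M.inv().apply(np.array(p)-s["eef_pos"])/10
    out=[d]
    if yaw is not None:
        tgt=Ro.from_euler('xyz',[-np.pi/2,0,yaw]);out.append(np.degrees((M.inv()*tgt).as_rotvec()))
    print("t",s["clock"],"tcp",s["eef_pos"],"rot",s["tcp_rot"],"F",s["contact_force"],"op",round(s["opening"],3),"| togo cm",*out)
E
python3 -c "
from h import *
togo([577,-325,200],0.22)"
```

```text
clock: 0.98
eef_pos: [234.2, -576.7, 238.3]
tcp_rot: [-1.564, 0.002, 0.064]
contact_force: [0.2, -1.0, 0.3]
opening: 0.002
t 0.9833 tcp [ 234.25 -576.74  238.32] rot [-1.56  0.    0.06] F [ 0.22 -0.97  0.3 ] op 0.002 | togo cm [35.81  3.91 22.92] [-0.41 -8.96 -0.1 ]
```

```bash
python3 -m crank '[[0,-1,0,3.7,0.4,2.3,-1],[0,-1,0,3.7,0.4,2.4,-1],[0,-1,0,3.7,0.4,2.4,-1],[0,-1,0,3.7,0.4,2.3,-1],[0,-1,0,3.7,0.4,2.2,-1],[0,-1,0,3.7,0.4,2.1,-1],[0,-1,0,3.7,0.4,2.0,-1],[0,-1,0,3.7,0.4,2.0,-1],[0,-1,0,3.7,0.4,1.9,-1],[0,0,0,3.7,0.4,1.8,-1]]' 60
python3 -c "
from h import *
togo([577,-325,150],0.22)
im=cams.grab_frame('wrist');cv2.imwrite('pics/w1.png',im);print(proj('wrist',np.array([568.8,-287.5,80])))"
```

```text
clock: 1.82
eef_pos: [557.3, -317.2, 197.7]
tcp_rot: [-1.565, 0.004, 0.228]
contact_force: [-0.0, -1.0, -0.6]
opening: -0.003
t 1.8167 tcp [ 557.28 -317.18  197.65] rot [-1.57  0.    0.23] F [-0.02 -1.03 -0.61] op -0.003 | togo cm [ 1.76  4.75 -1.23] [-0.31  0.47 -0.24]
[333.07 175.06]
```

View pics/w1.png

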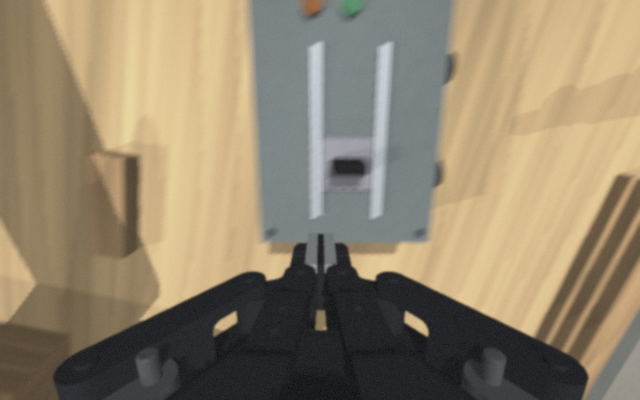

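```bash
python3 -c "
from h import *
s=r.sense()
for n,p,z in [('tabtop',(348,168),109),('railLtop',(316,44),84),('railRtop',(384,44),84),('railLbot',(317,217),84),('railRbot',(376,217),84),('plate',(348,190),84),('cornerL',(264,241),80),('cornerR',(428,239),80),('green',(351,6),82),('orange',(313,6),82),('TL',(250,0),80)]: print(n,onz('wrist',p,z))
"
```

```text
tabtop [ 576.47 -274.86  109.  ]
railLtop [ 530.7  -189.14   84.  ]
railRtop [ 582.58 -177.06   84.  ]
railLbot [ 563.42 -327.79   84.  ]
railRbot [ 615.86 -315.54   84.  ]
plate [ 584.62 -296.9    84.  ]
cornerL [ 520.01 -363.89   80.  ]
cornerR [ 670.97 -326.5    80.  ]
green [ 550.8  -156.99   82.  ]
orange [ 522.46 -163.59   82.  ]
TL [ 474.2  -169.96   80.  ]
```

```bash
python3 -c "
from h import *
togo([577,-325,150],0.22)
s=r.sense();im=cams.grab_frame('wrist');cv2.imwrite('pics/w2.png',im);togo([577,-325,150],0.22)
im=cv2.resize(im[0:260,200:480],None,fx=2.8,fy=2.3,interpolation=cv2.INTER_CUBIC);cv2.imwrite('pics/w2c.png',im)"
```

```text
t 1.8667 tcp [ 562.4  -312.46  196.89] rot [-1.56  0.    0.23] F [3.14 4.5  0.48] op 0.0 | togo cm [ 1.14  4.68 -1.59] [-0.42  0.55 -0.05]
t 1.9167 tcp [ 559.84 -314.62  197.  ] rot [-1.56  0.    0.23] F [-0.38  0.6   0.31] op -0.0 | togo cm [ 1.44  4.69 -1.44] [-0.38  0.67 -0.17]
```

View pics/w2c.png

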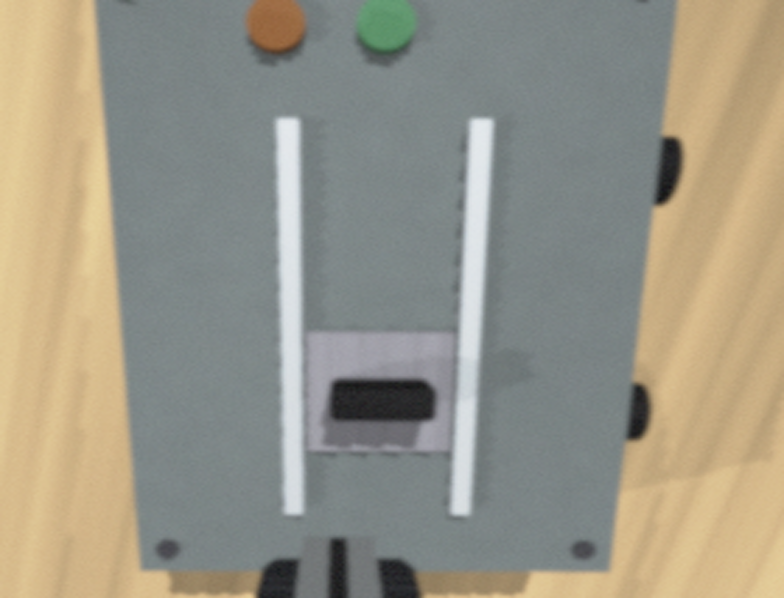

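```bash
python3 -c "
from h import *
s=r.sense();print(s['eef_pos'])
s=dict(s);s['eef_pos']=np.array([562.4,-312.46,196.89]);s['tcp_rot']=np.array([-1.5635,0.004,0.2296])
for n,p,z in [('tabtop',(383,400),109),('cornerL',(142,570),80),('cornerR',(610,570),80),('green',(386,25),82),('orange',(276,25),82),('plateback',(378,452),84),('platefront',(381,331),84),('railLb',(293,515),84),('railRb',(460,515),84),('railLt',(288,118),84),('railRt',(482,118),84)]: print(n,onz('wrist',(p[0]/2.8+200,p[1]/2.3),z,s))
im=cams.grab_frame('wrist')
togo([577,-325,150],0.22)
"
```

```text
[ 559.84 -314.62  197.  ]
tabtop [ 568.77 -281.45  109.  ]
cornerL [ 508.48 -373.9    80.  ]
cornerR [ 663.95 -337.31   80.  ]
green [ 541.44 -162.55   82.  ]
orange [ 512.01 -169.37   82.  ]
plateback [ 574.43 -305.41   84.  ]
platefront [ 564.21 -260.29   84.  ]
railLb [ 553.5  -336.98   84.  ]
railRb [ 606.84 -324.45   84.  ]
railLt [ 521.42 -196.62   84.  ]
railRt [ 574.59 -184.28   84.  ]
t 1.9667 tcp [ 557.82 -316.4   197.13] rot [-1.56  0.    0.23] F [-1.13 -0.05  0.42] op -0.002 | togo cm [ 1.69  4.7  -1.31] [-0.36  0.64 -0.25]
```

```bash
python3 -m crank '[[0,0,0,1.0,0,-0.2,-1],[0,0,0,0.8,1,0,-1],[-0.3,0.5,0,0,1.5,0,-1],[0,0,0,0,1.5,0,-1],[0,0,0,0,1.5,0,-1],[0,0,0,0,1.5,0,-1],[0,0,0,0,1,0,-1],[0,0,0,0,0.8,0,-1],[0,0,0,0,0.4,0,-1],[0,0,0,0,0,0,-1]]'
python3 -c "
from h import *
togo([576,-314,104],0.225)"
```

```text
clock: 2.8
eef_pos: [574.9, -321.0, 97.6]
tcp_rot: [-1.571, 0.004, 0.212]
contact_force: [-0.9, 0.6, -0.3]
opening: 0.002
t 2.8 tcp [ 574.92 -321.02   97.57] rot [-1.57  0.    0.21] F [-0.88  0.61 -0.34] op 0.002 | togo cm [ 0.25 -0.64  0.66] [ 0.03 -0.75 -0.25]
```

```bash
python3 -m crank '[[0,-0.7,0,0.25,-0.4,0.2,-1],[0,0,0,0,0,0.7,-1],[0,0,0,0,0,0.7,-1],[0,0,0,0,0,0.7,-1],[0,0,0,0,0,0.7,-1],[0,0,0,0,0,0.7,-1],[0,0,0,0,0,0.7,-1],[0,0,0,0,0,0.7,-1],[0,0,0,0,0,0.4,-1],[0,0,0,0,0,0.2,-1]]'
python3 -c "
from h import *
togo([576,-314,104],0.225)"
```

```text
clock: 3.63
eef_pos: [565.3, -260.2, 105.5]
tcp_rot: [-1.576, 0.0, 0.226]
contact_force: [-0.4, -2.2, -0.8]
opening: 0.003
t 3.6333 tcp [ 565.31 -260.21  105.53] rot [-1.58  0.    0.23] F [-0.38 -2.23 -0.82] op 0.003 | togo cm [-0.16  0.18 -5.48] [ 0.31  0.05 -0.  ]
```

```bash
python3 -m crank '[[0,0,0,0,0.1,0.3,-1],[0,0,0,0,0,0.3,-1],[0,0,0,0,0,0.3,-1],[0,0,0,0,0,0.2,-1],[0,0,0,0,0,0.2,-1],[0,0,0,0,0,0.2,-1],[0,0,0,0,0,0.2,-1],[0,0,0,0,0,0.2,-1],[0,0,0,0,0,0.2,-1],[0,0,0,0,0,0.2,-1]]'
python3 -c "
from h import *
togo([560.5,-250.5,104],0.225)"
```

```text
clock: 4.47
eef_pos: [563.3, -249.5, 105.1]
tcp_rot: [-1.6, -0.004, 0.23]
contact_force: [0.5, -10.2, -4.4]
opening: 0.001
t 4.4667 tcp [ 563.26 -249.47  105.09] rot [-1.6  -0.    0.23] F [  0.46 -10.17  -4.39] op 0.001 | togo cm [-0.29  0.11 -0.03] [1.67 0.29 0.26]
```

```bash
python3 -m crank '[[0.8,0,0,0,0,-0.4,-1],[0.8,0,0,0,0,-0.8,-1],[0,0,0,0,-0.5,-1,-1],[0,0,0,0,-2,-1,-1],[0,0,0,0,-2,-1,-1],[0,0,0,0,-2,-1,-1],[0,0,0,0,-2,-1,0],[0,0,0,0,-1,-0.5,0],[0,0,0,0,-0.4,0,0.2],[0,0,0,0,0,0,0.2]]'
python3 -c "
from h import *
togo([560.5,-250.5,104],0.225)
s=r.sense();im=cams.grab_frame('wrist');print(s['eef_pos'],s['tcp_rot'],repr(s['eef_pos']));np.save('s3.npy',np.r_[s['eef_pos'],s['tcp_rot']])
cv2.imwrite('pics/w3.png',cv2.resize(im[0:260,200:480],None,fx=2.8,fy=2.3,interpolation=cv2.INTER_CUBIC))
t=cams.grab_frame('top');cv2.imwrite('pics/t3.png',t)"
```

```text
clock: 5.3
eef_pos: [577.6, -319.0, 208.1]
tcp_rot: [-1.566, -0.002, 0.227]
contact_force: [-0.0, -0.3, 0.4]
opening: 0.56
t 5.3 tcp [ 577.62 -318.98  208.13] rot [-1.57 -0.    0.23] F [-0.01 -0.26  0.39] op 0.56 | togo cm [-0.14 10.45  7.  ] [-0.3   0.13  0.09]
[ 577.62 -318.98  208.13] [-1.57 -0.    0.23] array([ 577.62, -318.98,  208.13])
```

View pics/w3.png

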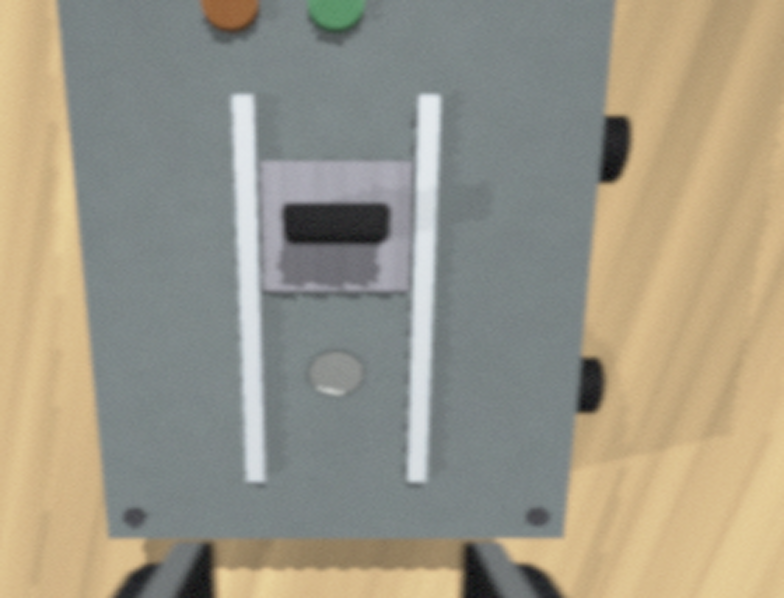

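The shutter is open. The hole is uncovered at crop pixel (336,373) and the tab is at (336,223).

```bash
python3 -c "
from h import *
a=np.load('s3.npy');s=dict(eef_pos=a[:3],tcp_rot=a[3:])
f=lambda p,z:onz('wrist',(p[0]/2.8+200,p[1]/2.3),z,s)
h=f((336,373),80);t=f((336,223),109);y=np.array([-.222,.975,0]);print(h,t,(t-h)@y, f((108,538),80),f((565,538),80))
togo([543,294,230],0.07)
"
```

```text
[ 570.79 -287.03   80.  ] [ 558.65 -234.37  109.  ] 54.03253901982742 [ 508.46 -373.88   80.  ] [ 665.26 -337.78   80.  ]
t 5.4 tcp [ 576.95 -318.21  206.6 ] rot [-1.56  0.    0.23] F [0.13 0.7  0.11] op 0.604 | togo cm [10.52 -1.94 60.42] [-0.38  9.04 -0.04]
```

```bash
python3 -m crank '[[0,3,0,0.7,-0.6,2.0,0.2],[0,3,0,0.7,-0.8,3.5,0.2],[0,3,0,0.6,-0.8,4,0.2],[0,0,0,0.6,-0.4,4,0.2],[0,0,0,0.6,-0.2,4,0.2],[0,0,0,0.6,0,4,0.2],[0,0,0,0.6,0,4,0.2],[0,0,0,0.6,0,4,0.2],[0,0,0,0.6,0,4,0.2],[0,0,0,0.6,0,4,0.2]]'
python3 -c "
from h import *
togo([543,294,230],0.07)"
```

```text
clock: 6.23
eef_pos: [596.1, 69.3, 224.2]
tcp_rot: [-1.559, 0.022, 0.056]
contact_force: [1.6, -0.7, -0.7]
opening: 0.602
t 6.2333 tcp [596.1   69.3  224.21] rot [-1.56  0.02  0.06] F [ 1.57 -0.74 -0.66] op 0.602 | togo cm [-4.07 -0.23 22.73] [-0.66 -0.83 -1.24]
```

```bash
python3 -m crank '[[-0.6,0,-1.2,-0.6,-0.2,2.5,0.2],[0,-0.5,0,-0.6,0,3,0.2],[0,0,0,-0.6,0,3,0.2],[0,0,0,-0.6,0,3,0.2],[0,0,0,-0.6,0,2,0.2],[0,0,0,-0.6,0,1,0.2],[0,0,0,-0.3,0,0.5,0.2],[0,0,0,0,0,0,0.2],[0,0,0,0,0,0,0.2],[0,0,0,0,0,0,0.2]]'
python3 -c "
from h import *
togo([543,294,230],0.07)
s=r.sense();im=cams.grab_frame('wrist');np.save('s4.npy',np.r_[s['eef_pos'],s['tcp_rot']])
print(proj('wrist',np.array([542,294,175])),proj('wrist',np.array([542,294,105])))
cv2.imwrite('pics/w4.png',im)
togo([543,294,230],0.07)"
```

```text
clock: 7.07
eef_pos: [535.3, 231.6, 215.1]
tcp_rot: [-1.573, 0.018, 0.077]
contact_force: [0.5, 0.5, 0.5]
opening: 0.603
t 7.0667 tcp [535.27 231.61 215.13] rot [-1.57  0.02  0.08] F [0.49 0.47 0.47] op 0.603 | togo cm [ 1.22 -1.52  6.16] [ 0.11  0.38 -1.02]
[339.55 131.45] [335.54 128.89]
t 7.1167 tcp [535.41 231.37 215.16] rot [-1.57  0.02  0.08] F [-1.03 -0.62 -0.23] op 0.601 | togo cm [ 1.21 -1.52  6.18] [ 0.12  0.36 -1.01]
```

View pics/w4.png

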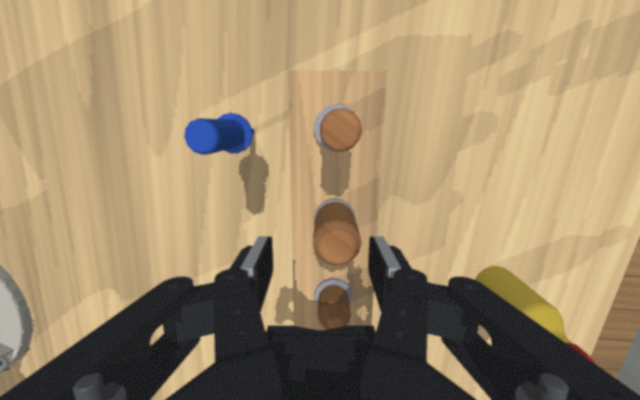

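The punch's handle top is at (341,129). The guard is concentric beneath it at about (336,128). The drift is at (337,235), the stub at (333,305) and the blue decoy at (205,135).

```bash
python3 -c "
from h import *
a=np.load('s4.npy');s=dict(eef_pos=a[:3],tcp_rot=a[3:])
print(onz('wrist',(341,129.5),175,s),onz('wrist',(335.5,128),105,s))
togo([543,295,215],0.07)
"
```

```text
[542.58 295.43 175.  ] [541.73 294.96 105.  ]
t 7.1167 tcp [535.41 231.37 215.16] rot [-1.57  0.02  0.08] F [-1.03 -0.62 -0.23] op 0.601 | togo cm [ 1.24 -0.02  6.29] [ 0.12  0.36 -1.01]
```

```bash
python3 -m crank '[[0,0.3,-1,0.3,0,1,0.2],[0,0,0,0.3,0,1.5,0.2],[0,0,0,0.3,0,1.5,0.2],[0,0,0,0.2,0,1,0.2],[0,0,0,0,0,0.7,0.2],[0,0,0,0,0,0.4,0.2],[0,0,0,0,0,0.1,0.2],[0,0,0,0,0,0,0.2],[0,0,0,0,0,0,0.2],[0,0,0,0,0,0,0.2]]'
python3 -c "
from h import *
togo([542.3,295,132],0.07)"
```

```text
clock: 7.95
eef_pos: [544.8, 295.6, 214.8]
tcp_rot: [-1.574, 0.001, 0.067]
contact_force: [-0.5, 0.5, 0.0]
opening: 0.599
t 7.95 tcp [544.83 295.6  214.76] rot [-1.57  0.    0.07] F [-0.52  0.45  0.04] op 0.599 | togo cm [-0.25  8.28 -0.02] [ 0.18 -0.18 -0.04]
```

```bash
python3 -m crank '[[0,0,0,-0.25,0.8,0,0.2],[0,0,0,0,1.2,0,0.2],[0,0,0,0,1.2,0,0.2],[0,0,0,0,1.2,0,0.2],[0,0,0,0,1.2,0,0.2],[0,0,0,0,1.0,0,0.2],[0,0,0,0,0.7,0,0.2],[0,0,0,0,0.4,0,0.2],[0,0,0,0,0.1,0,0.2],[0,0,0,0,0,0,0.2]]'
python3 -c "
from h import *
togo([542.3,295,132],0.07)"
```

```text
clock: 8.78
eef_pos: [539.9, 292.0, 125.7]
tcp_rot: [-1.576, 0.005, 0.065]
contact_force: [-0.4, -0.7, 0.2]
opening: 0.599
t 8.7833 tcp [539.87 292.01 125.74] rot [-1.58  0.01  0.06] F [-0.43 -0.69  0.17] op 0.599 | togo cm [ 0.26 -0.63  0.28] [ 0.31 -0.29 -0.3 ]
```

```bash
python3 -m crank '[[0.3,-0.3,-0.3,0.2,-0.5,0.3,0.2],[0,0,0,0,0,0,0.2],[0,0,0,0,0,0,0.2],[0,0,0,0,0,0,-0.2],[0,0,0,0,0,0,-1],[0,0,0,0,0,0,-1],[0,0,0,0,0,0,-1],[0,0,0,0,0,0,-1],[0,0,0,0,0,0,-1],[0,0,0,0,0,0,-1]]' 60
python3 -c "
from h import *
togo([542.3,295,132],0.07)"
```

```text
clock: 9.62
eef_pos: [543.2, 296.3, 133.9]
tcp_rot: [-1.569, -0.004, 0.071]
contact_force: [0.1, -0.4, -0.7]
opening: 0.289
t 9.6167 tcp [543.2  296.3  133.92] rot [-1.57 -0.    0.07] F [ 0.1  -0.38 -0.74] op 0.289 | togo cm [-0.1   0.19 -0.12] [-0.12  0.05  0.26]
```

```bash
python3 -m crank '[[0,0,0,0,-0.4,0,-1],[0,0,0,0,-1.2,0,-1],[0,0,0,0,-2,0,-1],[0,0,0,0,-2.5,0,-1],[0,0,0,0,-2.5,0,-1],[0,0,0,0,-2.5,0,-1],[0,0,0,0,-2.5,0,-1],[0,0,0,0,-1.5,0,-1],[0,0,0,0,-1,0,-1],[0,0,0,0,0,0,-1]]'
python3 -c "
from h import *
togo([570,-287,300],0.225)
im=cams.grab_frame('scene');cv2.imwrite('pics/s5.png',cv2.resize(im[60:260,250:550],None,fx=2.6,fy=2.6))"
```

```text
clock: 10.45
eef_pos: [541.1, 295.2, 308.4]
tcp_rot: [-1.569, -0.003, 0.071]
contact_force: [0.3, 0.4, -2.1]
opening: 0.289
t 10.45 tcp [541.14 295.17 308.38] rot [-1.57 -0.    0.07] F [ 0.26  0.45 -2.11] op 0.289 | togo cm [ -1.25   0.75 -58.28] [-0.07 -8.83  0.19]
```

View pics/s5.png

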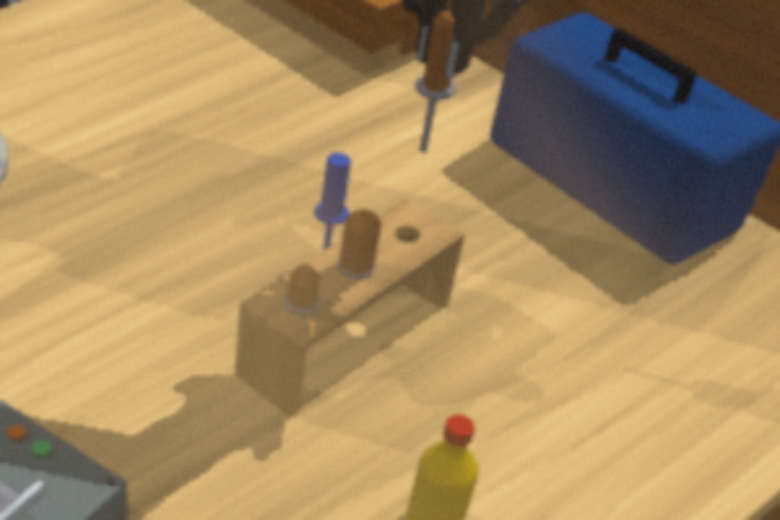

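The punch is in the gripper. Its tip is at about z=204, and the other tools are untouched. I now carry it over to the box.

```bash
python3 -m crank '[[0,0,0,0,0,-1,-1],[0,0,0,0,0,-2,-1],[0,0,0,-0.1,0,-3,-1],[0,0,0,-0.1,0,-3.5,-1],[0,0,0,-0.1,0,-3.5,-1],[0,0,0,-0.1,0,-3.5,-1],[0,0,0,-0.1,0,-3.5,-1],[0,0,0,-0.1,0,-3.5,-1],[0,0,0,-0.1,0,-3.5,-1],[0,0,0,-0.1,0,-3.5,-1]]'
python3 -c "
from h import *
togo([570,-287,280],0.225)"
```

```text
clock: 11.33
eef_pos: [546.6, -22.4, 292.3]
tcp_rot: [-1.572, 0.02, 0.081]
contact_force: [0.8, 0.2, -1.3]
opening: 0.291
t 11.3333 tcp [546.59 -22.38 292.31] rot [-1.57  0.02  0.08] F [ 0.76  0.17 -1.3 ] op 0.291 | togo cm [  0.22   1.26 -26.56] [-0.02 -8.25 -1.14]
```

```bash
python3 -m crank '[[0,-1.2,-0.5,0.1,0,-3.2,-1],[0,-1.2,-0.5,0.3,0,-3.5,-1],[0,-1.2,0,0.4,0,-3.5,-1],[0,-1.2,0,0.4,0,-3.5,-1],[0,-1.2,0,0.5,0,-3,-1],[0,-1,0,0.5,0,-2.5,-1],[0,-1,0,0.3,0,-1.8,-1],[0,0,0,0.2,0,-1.2,-1],[0,0,0,0,0,-0.6,-1],[0,0,0,0,0,0,-1]]'
python3 -c "
from h import *
togo([570,-287,280],0.225)"
```

```text
clock: 12.17
eef_pos: [593.5, -266.1, 274.6]
tcp_rot: [-1.561, 0.027, 0.218]
contact_force: [0.1, -0.3, -1.3]
opening: 0.288
t 12.1667 tcp [ 593.5  -266.14  274.57] rot [-1.56  0.03  0.22] F [ 0.08 -0.26 -1.31] op 0.288 | togo cm [-2.76 -0.48 -1.52] [-0.55 -0.4  -1.52]
```

```bash
python3 -m crank '[[-0.5,-0.3,-1.3,-0.7,0.5,-0.4,-1],[0,0,0,-0.8,0.8,-0.4,-1],[0,0,0,-0.7,0.8,-0.4,-1],[0,0,0,-0.4,0.8,-0.2,-1],[0,0,0,-0.2,0.8,-0.1,-1],[0,0,0,0,0.6,0,-1],[0,0,0,0,0.4,0,-1],[0,0,0,0,0,0,-1],[0,0,0,0,0,0,-1],[0,0,0,0,0,0,-1]]'
python3 -c "
from h import *
togo([570,-287,225],0.225)
s=r.sense();np.save('s6.npy',np.r_[s['eef_pos'],s['tcp_rot']])
ap=np.array([570,-287,80]);tip=s['eef_pos']+Ro.from_euler('xyz',s['tcp_rot']).apply([0,103.9,0]);print('tip if straight',tip)
w=cams.grab_frame('wrist');S=cams.grab_frame('scene');t=cams.grab_frame('top')
for n in ['wrist','scene','top']: print(n,proj(n,ap),proj(n,tip))
cv2.imwrite('pics/w6.png',w);cv2.imwrite('pics/s6.png',S);cv2.imwrite('pics/t6.png',t)
cv2.imwrite('pics/s6c.png',cv2.resize(S[190:340,160:310],None,fx=4,fy=4,interpolation=cv2.INTER_CUBIC))
togo([570,-287,225],0.225)
"
```

```text
clock: 13.0
eef_pos: [565.4, -282.5, 221.0]
tcp_rot: [-1.564, 0.009, 0.225]
contact_force: [0.6, 0.4, -0.8]
opening: 0.29
t 13.0 tcp [ 565.36 -282.49  220.99] rot [-1.56  0.01  0.22] F [ 0.58  0.36 -0.76] op 0.29 | togo cm [ 0.35 -0.41 -0.54] [-0.38 -0.03 -0.49]
tip if straight [ 564.33 -282.02  117.09]
wrist [324.3 198.5] [319.46 202.39]
scene [225.32 267.74] [223.87 254.32]
top [415.87 180.44] [416.49 181.33]
t 13.15 tcp [ 565.47 -282.68  221.38] rot [-1.56  0.01  0.22] F [ 0.3  -0.35 -1.71] op 0.287 | togo cm [ 0.34 -0.37 -0.52] [-0.35 -0.03 -0.46]
```

View pics/s6c.png

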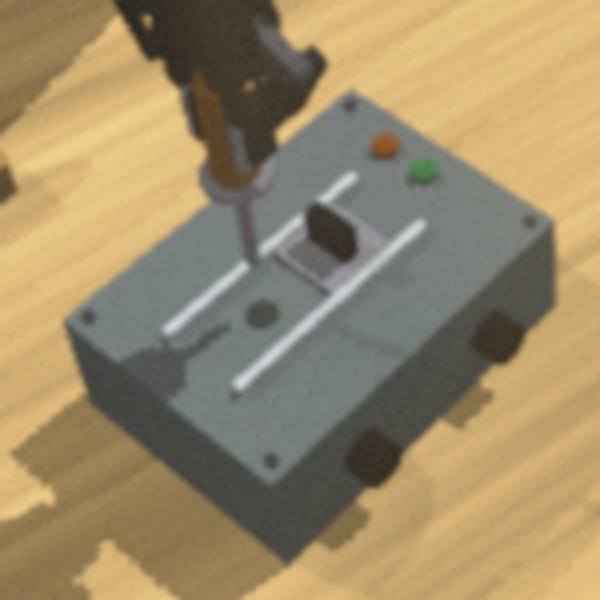

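View pics/w6.png

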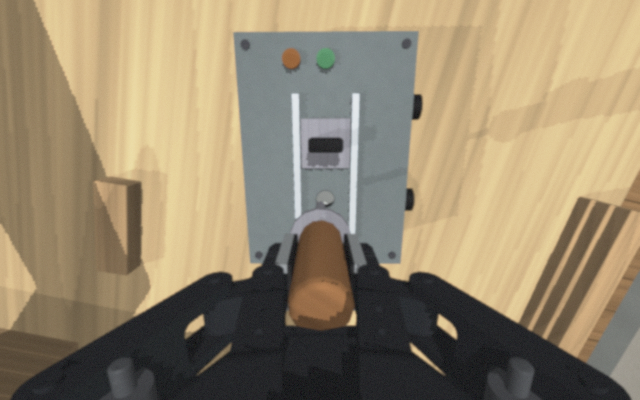

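The scene crop shows the tip at (254,262) above the hole at (262,314), and the wrist view shows the hole at (324,198). Both match the predictions to within about 1 px. I fine-align next.

```bash
python3 -m crank '[[-0.4,0,-0.5,0.35,0,-0.5,-1],[0,0,0,0,0,0,-1],[0,0,0,0,0,0,-1],[0,0,0,0,0,0,-1],[0,0,0,0,0,0,-1],[0,0,0,0,0,0,-1],[0,0,0,0,0,0,-1],[0,0,0,0,0,0,-1],[0,0,0,0,0,0,-1],[0,0,0,0,0,0,-1]]'
python3 -c "
from h import *
togo([570.3,-287.1,190],0.225)"
```

```text
clock: 13.98
eef_pos: [571.2, -287.5, 222.5]
tcp_rot: [-1.574, -0.003, 0.224]
contact_force: [-0.1, 0.5, -1.3]
opening: 0.288
t 13.9833 tcp [ 571.17 -287.49  222.53] rot [-1.57 -0.    0.22] F [-0.07  0.53 -1.31] op 0.288 | togo cm [-0.09  3.25  0.07] [ 0.16 -0.03  0.18]
```

```bash
python3 -m crank '[[0,0,0,-0.05,0.4,0,-1],[0,0,0,0,0.4,0,-1],[0,0,0,0,0.4,0,-1],[0,0,0,0,0.4,0,-1],[0,0,0,0,0.4,0,-1],[0,0,0,0,0.4,0,-1],[0,0,0,0,0.3,0,-1],[0,0,0,0,0,0,-1],[0,0,0,0,0,0,-1],[0,0,0,0,0,0,-1]]'
python3 -c "
from h import *
togo([570.3,-287.1,150],0.225)
s=r.sense();ap=np.array([570.3,-287.1,80]);tip=s['eef_pos']+Ro.from_euler('xyz',s['tcp_rot']).apply([0,103.9,0])
S=cams.grab_frame('scene')
print(tip,proj('scene',ap),proj('scene',tip))
cv2.imwrite('pics/s7c.png',cv2.resize(S[220:300,180:280],None,fx=7,fy=7,interpolation=cv2.INTER_CUBIC))"
```

```text
clock: 14.82
eef_pos: [570.2, -287.4, 191.4]
tcp_rot: [-1.572, -0.002, 0.224]
contact_force: [0.1, 0.1, -0.6]
opening: 0.288
t 14.8167 tcp [ 570.18 -287.4   191.37] rot [-1.57 -0.    0.22] F [ 0.08  0.13 -0.57] op 0.288 | togo cm [0.01 4.14 0.03] [ 0.1  -0.03  0.1 ]
[ 570.4  -287.53   87.47] [225.35 267.85] [224.78 265.9 ]
```

View pics/s7c.png

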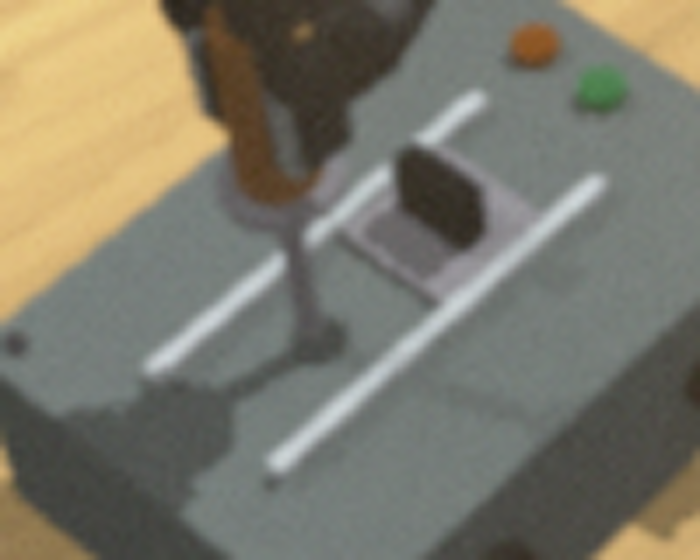

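The tip at about (310,330) sits right over the hole at about (318,340). I insert it now.

```bash
python3 -m crank '[[0,0,0,0,0.4,0,-1],[0,0,0,0,0.4,0,-1],[0,0,0,0,0.4,0,-1],[0,0,0,0,0.4,0,-1],[0,0,0,0,0.4,0,-1],[0,0,0,0,0.4,0,-1],[0,0,0,0,0.4,0,-1],[0,0,0,0,0.2,0,-1],[0,0,0,0,0,0,-1],[0,0,0,0,0,0,-1]]'
python3 -c "
from h import *
togo([570.3,-287.1,148],0.225)"
```

```text
clock: 15.7
eef_pos: [570.4, -287.5, 158.2]
tcp_rot: [-1.573, -0.002, 0.224]
contact_force: [-0.0, 0.0, -1.4]
opening: 0.296
t 15.7 tcp [ 570.39 -287.5   158.23] rot [-1.57 -0.    0.22] F [-0.04  0.01 -1.42] op 0.296 | togo cm [-0.    1.02  0.04] [ 0.11 -0.03  0.12]
```

```bash
python3 -m crank '[[0,0,0,0,0.1,0,-1],[0,0,0,0,0.1,0,-1],[0,0,0,0,0.1,0,-1],[0,0,0,0,0.1,0,-1],[0,0,0,0,0.1,0,-1],[0,0,0,0,0.1,0,-1],[0,0,0,0,0.1,0,-1],[0,0,0,0,0.1,0,-1],[0,0,0,0,0.1,0,-1],[0,0,0,0,0.1,0,-1]]'
python3 -c "
from h import *
togo([570.3,-287.1,148],0.225)"
```

```text
clock: 16.53
eef_pos: [571.0, -287.9, 149.3]
tcp_rot: [-1.574, -0.004, 0.225]
contact_force: [-1.3, -0.3, 2.8]
opening: 0.29
t 16.5333 tcp [ 571.05 -287.95  149.3 ] rot [-1.57 -0.    0.22] F [-1.3  -0.3   2.76] op 0.29 | togo cm [-0.05  0.13  0.1 ] [ 0.19 -0.03  0.2 ]
```

```bash
python3 -m crank '[[0,0,0,-0.05,0.15,0.07,-1],[0,0,0,0,0.15,0,-1],[0,0,0,0,0.15,0,-1],[0,0,0,0,0.15,0,-1],[0,0,0,0,0.15,0,-1],[0,0,0,0,0.2,0,-1],[0,0,0,0,0.2,0,-1],[0,0,0,0,0.2,0,-1],[0,0,0,0,0.2,0,-1],[0,0,0,0,0.2,0,-1]]'
python3 -c "
from h import *
togo([570.3,-287.1,148],0.225)
for i in range(3): cams.grab_frame('top');togo([570.3,-287.1,148],0.225)"
```

```text
clock: 17.37
eef_pos: [571.6, -288.8, 147.3]
tcp_rot: [-1.579, -0.007, 0.225]
contact_force: [-7.2, 2.5, 19.5]
opening: 0.291
t 17.3667 tcp [ 571.59 -288.79  147.33] rot [-1.58 -0.01  0.22] F [-7.19  2.52 19.46] op 0.291 | togo cm [-0.09 -0.07  0.19] [ 0.48 -0.01  0.41]
t 17.4167 tcp [ 571.56 -288.76  147.3 ] rot [-1.58 -0.01  0.22] F [-6.03  3.6  19.45] op 0.289 | togo cm [-0.09 -0.07  0.19] [ 0.47 -0.01  0.41]
t 17.4667 tcp [ 571.58 -288.76  147.33] rot [-1.58 -0.01  0.22] F [-6.46  2.51 19.86] op 0.286 | togo cm [-0.09 -0.07  0.19] [ 0.47 -0.01  0.41]
t 17.5167 tcp [ 571.59 -288.76  147.35] rot [-1.58 -0.01  0.22] F [-5.99  2.23 19.77] op 0.287 | togo cm [-0.09 -0.07  0.19] [ 0.48 -0.01  0.41]
```

```bash
python3 -m crank '[[0.2,0,0.2,-0.05,0.1,0.05,-1],[0,0,0,0,0.1,0.05,-1],[0,0,0,0,0.1,0,-1],[0,0,0,0,0.1,0,-1],[0,0,0,0,0.1,0,-1],[0,0,0,0,0.1,0,-1],[0,0,0,0,0.1,0,-1],[0,0,0,0,0.1,0,-1],[0,0,0,0,0.1,0,-1],[0,0,0,0,0.1,0,-1]]'
python3 -c "
from h import *
togo([570.3,-287.1,148],0.225)
s=r.sense();w=cams.grab_frame('wrist');S=cams.grab_frame('scene')
for i in range(3): cams.grab_frame('top');togo([570.3,-287.1,148],0.225)
cv2.imwrite('pics/w8.png',w)
cv2.imwrite('pics/s8.png',cv2.resize(S[100:340,160:480],None,fx=2.4,fy=2.4,interpolation=cv2.INTER_CUBIC))"
```

```text
clock: 18.35
eef_pos: [571.2, -288.1, 147.6]
tcp_rot: [-1.578, -0.006, 0.225]
contact_force: [-3.1, 0.9, 10.5]
opening: 0.29
t 18.35 tcp [ 571.19 -288.15  147.61] rot [-1.58 -0.01  0.23] F [-3.08  0.85 10.51] op 0.29 | togo cm [-0.06 -0.04  0.12] [0.43 0.01 0.36]
t 18.5 tcp [ 571.16 -288.14  147.59] rot [-1.58 -0.01  0.23] F [-4.17  1.04 11.7 ] op 0.289 | togo cm [-0.06 -0.04  0.12] [0.43 0.01 0.35]
t 18.55 tcp [ 571.19 -288.15  147.63] rot [-1.58 -0.01  0.23] F [-2.11  1.72 10.07] op 0.287 | togo cm [-0.06 -0.04  0.12] [0.43 0.   0.36]
t 18.6 tcp [ 571.17 -288.14  147.61] rot [-1.58 -0.01  0.23] F [-3.07  1.2  11.18] op 0.289 | togo cm [-0.06 -0.04  0.12] [0.43 0.   0.36]
```

View pics/s8.png

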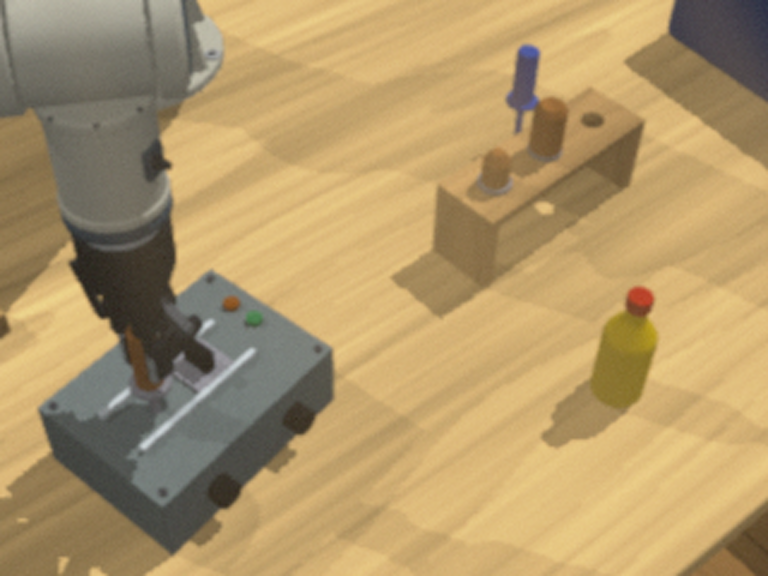

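View pics/w8.png

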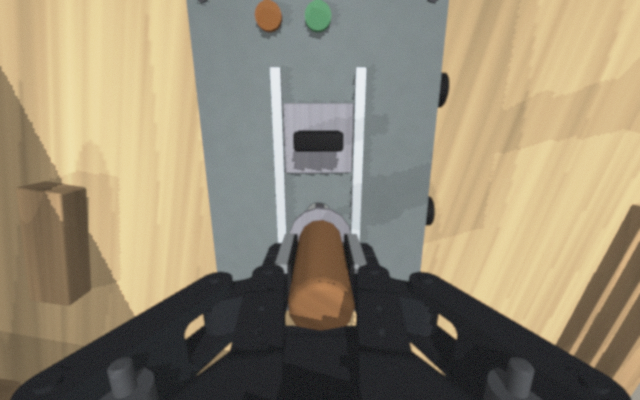

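The punch is in the hole with a steady ~12 N on the button. The shutter tab is still open at wrist (318,141), and the drift, stub and glue bottle are in place in the scene view. I'm handing in.

```bash
python3 -c "
from h import *
togo([570.3,-287.1,148],0.225)
print(order.sign_off())
togo([570.3,-287.1,148],0.225)"
```

```text
t 18.6 tcp [ 571.17 -288.14  147.61] rot [-1.58 -0.01  0.23] F [-3.07  1.2  11.18] op 0.289 | togo cm [-0.06 -0.04  0.12] [0.43 0.   0.36]
the job is handed in; nothing more can be done
None
the job is handed in; nothing more can be done
```

I pushed the dust shutter open to its end stop, took the tall slim brown punch from the +y end hole of the rack, and put its pin through the hole. I pressed the reset button down and handed in at 18.6 s with the punch still gripped. No verdict was reported.

- **Shutter:** it measured about 54 mm open right after the push. The last wrist picture still showed the tab at the open end.
- **Button:** the pin tip was at about z = 44 mm (36 mm below the lid), which is where a fully pressed button should be. The reading was a steady 11 N upward, about 12 N once the punch's weight is allowed for. I could not see the button itself, so "right down" rests on the height and the force.
- **Grip and alignment:** the gripper opening held steady at 0.29, and the TCP was within about 2 mm of the hole centre. There was a small sideways load of about 3 N, possibly from the pin touching the hole edge or friction on the button.
- **Other things:** the drift, the stub and the glue bottle looked untouched in the last scene picture, and the offcut was in place in the wrist view. I judged these by eye and did not measure them. The blue look-alike was also left alone.

One wrist-camera measurement disagreed by about 10 mm because I had used a pose read after the picture. With the right pose the cameras agreed to within a few millimetres.

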